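Unlock the stay and close the tool case

TASK

The blue tool case on the jeweller's bench stands open, its lid propped by a folding stay that is locked at the knuckle. Break the stay by pushing its knuckle in past straight, then lower the lid gently, without letting it slam, until it is fully shut. Leave the trays and tools in the case and on the bench where they are.

Things in the scene. Friction and masses are not known exactly. Their poses are not given: they have to be found in the camera images.
- case: blue steel tool case, fixed: 220 mm deep (own x), 300 wide (own y), 110 high, open on top, walls 5 mm. Origin: centre of the underside, z up. Front faces its -x (roughly to the robot's right), the lid's hinge is on its +x rim (roughly the robot's left). The stay is inside, at its -y wall, the end farther from the robot
- hinge_line (a point): middle of the lid's hinge line on the case's +x rim, 110 mm above the bench; axes as the case's. The hinge is stiff (about 0.6 N m of friction): the unlocked lid stays at whatever angle it is left, does not fall shut by itself, and must be pressed down all the way
- lid (a joint): turn of the lid about its hinge, rad: 0 = locked open, 70 degrees up from shut; grows as it closes; 1.222 = fully shut, flat on the rim (hard stop). The lid is a flat plate 220 x 300 x 8 mm, about 0.36 kg; open, its top edge is about 335 mm above the bench
- lid_lip (a point): point on the lid's outer face (on top when shut, turned away from the opening when open), mid width, 225 mm from the hinge line, 8 mm above the rim when shut; moves with the lid, axes those of the case at lid = 0. It is on the lip, 90 mm wide, 6 mm thick, that reaches 18 mm beyond the lid's front edge, flush with the outer face
- stay (a joint): bend of the folding lid stay at its knuckle, rad: 0 = locked on its stop just beyond straight; straight at 0.14; more = broken, knuckle sunk down and towards the hinge; about 2.1 with the lid shut. Locked, it bars the lid from closing. A push of under 15 N on the knuckle breaks it; it stays where it is left, and the lid comes down a little with it
- stay_foot (a point): pivot of the stay's lower link on its bracket inside the case's -y wall, 75 mm to the front of the case's middle, 14 mm below the rim; axes as the case's. Two flat steel links, 84 mm long and 13 mm wide, run from here up and back by way of the knuckle to the lid, 90 mm from the hinge
- knuckle_pad (a point): centre of the top of the steel thumb pad on the knuckle: 32 mm (along the stay) x 44 (along the case's y) x 6, 44 mm in from the wall's outside. Locked: 161 mm above the bench, axes as the case's, face tilted 38 degrees to the case's front; push it down and towards the hinge. It swings about the stay's foot; 35 mm of push bends the stay about 0.9 rad
- stone_tray_a: open cardboard tray 75 x 60 x 22 mm lying inside the case, towards the side wall away from the stay; bystander; origin under its centre
- stone_tray_b: second such cardboard tray inside the case, 75 x 60 x 22 mm; bystander; origin under its centre
- ring_clamp: wooden ring clamp, a bar 130 x 28 x 22 mm lying inside the case near its middle; bystander; origin under its centre
- hammer: hammer lying on the bench to the robot's right; bystander
- pliers: pliers with red grips, about 175 mm long, lying on the bench to the robot's left; bystander
- brush: brush lying on the bench to the robot's left; bystander

How it is judged:
By the outcome, as a careful person would: the job done as asked, in the order asked, and still so for the second after the job is handed in, with the robot touching nothing.
It also fails if it takes over 54 s, if anything falls off the work surface, if the arm or the gripper's body presses on something with over 40 N, if the wrist force passes 120 N, or if a joint passes its speed limit or range.

ROBOT

A 6-joint arm with a two-finger parallel gripper is mounted at the origin on the work surface. World frame = base frame: x ahead of the robot, y to its left, z up, the work surface at z = 0. Lengths are in mm, angles in rad, forces in N, time in s.
With the tool pointing down it reaches from about 275 to 750 mm from the base axis. Payload 10.2 kg.
Tool frame: the origin (TCP) lies at the very end of the fingers, on their centre line; the grasp point (between the pads) lies 19 mm behind it; z points along the fingers, y is the line along which they close (so a half turn about z gives the same grasp; the last joint's range is limited). The gripper opens to 88 mm and grips with 3 to 60 N. Pads are 18 mm wide; open, the fingers measure 123 mm over their backs; the gripper's body (75 mm by 187 mm) begins 45 mm behind the grasp point.
Start: joints at [-1.506, 0.313, 1.498, -0, 1.331, -0.223], TCP at [149.005, -503.417, 238.72] pointing down, gripper open.
Joint ranges: [-2.94, 2.94], [-0.97, 2.17], [0.19, 2.56], [-1.23, 4.37], [0.02, 3.11], [-2.88, 2.88]. Speed limits (rad/s): [2.39, 2.39, 3.01, 3.14, 3.14, 3.14].

INTERFACE

Orientations are given as a rotation vector (axis times angle).
In Python, from rig import ctrl gives the robot as it stands.
- The arm moves only by the tool arm_command, never from a script. Its argument "moves" is a list that holds one entry, the list of rows, each a list of 4 numbers: the shift along the tool's x, y, z in mm, then the turn about the tool's z in rad. A call has 1 to 12 rows; each row is the pose to reach, as a shift and turn from the pose commanded when the call began, along the tool's axes at that moment; what a row does not reach only later rows make up. A row lasts 1/8 s, in which the tool goes at most 62.5 mm and 10.7 degrees, less where a joint would pass 70% of its speed; a pose out of reach is approached as far as the arm can. A call with a gripper value outside its range is refused whole. "fingers" is the gripper's target within -1 to 1 (fully open at 1, half-way at 0, shut at -1), set as the call begins (left out, the last holds). The fingers move at their own pace and stop on an object; the grip force is fixed at half the most. Time passes only in rows, so rows that repeat a pose let the fingers close. It gives the time, the measured TCP pose, the force, the opening and the grip force at its end, in the units of the state.
- ctrl.get_obs(): the state, without advancing time (a new reading comes with each control period).
- ctrl.snapshot(name): name is "scene" or "top" or "wrist"; returns a dict with "pixels" (400x640x3 uint8, red, green, blue), "depth" (400x640 float32, mm along the optical axis (not along the pixel's ray), 0 where there is no reading), "fx", "fy", "cx", "cy" (pixels), "rvec" (rotation vector, rad) and "tvec" (3), from world to camera coordinates, as OpenCV has them; the wrist camera has in their place "mount" (4x4, takes a point from camera to tool coordinates, whose origin is the TCP and whose axes are the flange's). Camera axes: x right, y down, z forward; pixel columns grow to the right and rows downward; lengths in mm; the calibration is good to about 2 mm. A picture is of the moment at which its call begins: read the wrist's pose just before it.
- ctrl.job_done(): hands the job in; it is judged then, once.
The state is a dict: "t": time; "joints": joint angles; "joint_velocities": joint speeds; "tau": joint torques, N m; "tcp_pos": TCP position; "ee_rot": TCP orientation; "contact_force": force on the tool from outside, world axes, zero at the start; "wrist_torque": the same for the moment, N m; "width": finger opening in mm; "grasp_force": force on a finger pad.
Only numpy, scipy, OpenCV 4.12 (cv2) and the standard library are available. Lean on these libraries where they do the work, as an engineer would, in place of code of your own. Each camera call takes 0.05 s, during which the arm holds its last target. There are 200 camera calls.

## Working session

There is one attempt and no reset: what is moved stays moved. The work goes in short steps, Python scripts to look and compute and a tool call to move; the robot and the scene stay as the last step left them, time stands still between calls to the robot, and variables do not carry over. Pictures are saved under pics/ and viewed, at most 10 in all, crops included, and the job is handed in when it is done.

Besides the shell and the picture viewer there is one more tool, called after "Emit:" as name([rows], argument=value, ...), one row to a line, values as JSON. arm_command: Moves the arm, as the interface text tells. Its arguments: {"type":"object","properties":{"moves":{"type":"array"},"fingers":{"type":"number"}},"required":["moves"]}

```bash
mkdir -p pics; cat > h.py <<'E'
import numpy as np,cv2
from scipy.spatial.transform import Rotation as R
from rig import ctrl
def snap(n,save=None):
    s=ctrl.snapshot(n)
    if save: cv2.imwrite(f'pics/{save}.png',s['pixels'][:,:,::-1])
    return s
def pts(s):
    d=s['depth'];v,u=np.mgrid[:d.shape[0],:d.shape[1]]
    P=np.stack([(u-s['cx'])/s['fx']*d,(v-s['cy'])/s['fy']*d,d],-1)
    M=R.from_rotvec(np.ravel(s['rvec'])).as_matrix();t=np.ravel(s['tvec'])
    return (P-t)@M
E
python3 - <<'E'
from h import *
o=ctrl.get_obs();print({k:np.round(v,3) for k,v in o.items()})
for n in ('scene','top'):
    s=snap(n,n+'0');np.savez(f'{n}0.npz',**s);M=R.from_rotvec(np.ravel(s['rvec'])).as_matrix();print(n,-M.T@np.ravel(s['tvec']),(s['depth']>0).mean())
E
```

```text
{'t': np.float64(0.0), 'joints': array([-1.506,  0.313,  1.498, -0.   ,  1.331, -0.223]), 'joint_velocities': array([-0.001,  0.002,  0.   ,  0.001, -0.001,  0.   ]), 'tau': array([-5.0000e-03, -4.0222e+01, -2.5227e+01,  6.9000e-02,  3.5000e-02,
       -0.0000e+00]), 'tcp_pos': array([ 148.991, -503.167,  238.18 ]), 'ee_rot': array([-3.108, -0.45 , -0.   ]), 'contact_force': array([-0.388,  0.069, -0.731]), 'wrist_torque': array([-0.022, -0.004, -0.01 ]), 'grasp_force': np.float64(0.0), 'width': np.float64(88.071)}
scene [1093.64394224 -238.31256666 1225.87490424] 0.99607421875
top [ 444.51129919   61.89021758 1720.42010386] 0.9957578125
```

```bash
ls
```

```text
h.py
pics
scene0.npz
top0.npz
```

View pics/scene0.png

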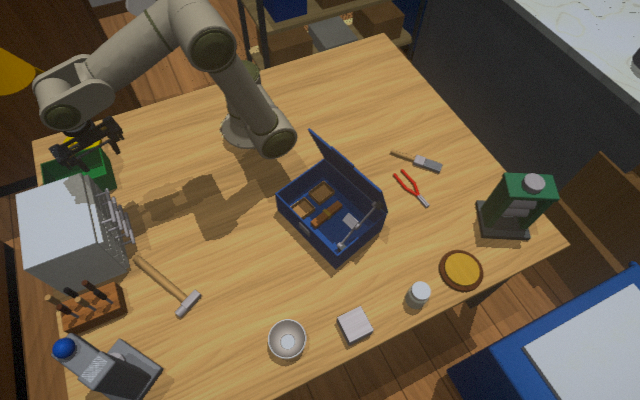

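View pics/top0.png

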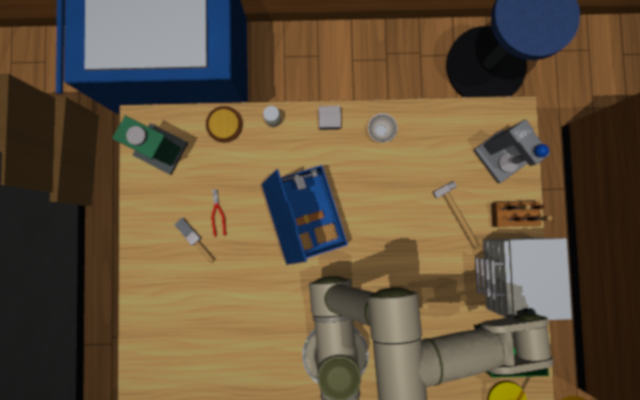

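The scene view shows the open blue case around (332,215), with the stay and grey pad near (350,225). In the top view the case is at about (305,213), with the lid on the left and the hinge running from (265,180) to (290,262).

```bash
python3 - <<'E'
from h import *
for n,roi in (('scene',(250,120,400,275)),('top',(250,155,355,275))):
    s=dict(np.load(n+'0.npz'));P=pts(s);hsv=cv2.cvtColor(s['pixels'],cv2.COLOR_RGB2HSV)
    m=np.zeros(P.shape[:2],bool);m[roi[1]:roi[3],roi[0]:roi[2]]=1
    bl=m&(hsv[...,0]>100)&(hsv[...,0]<130)&(hsv[...,1]>120)&(P[...,2]>15)
    Q=P[bl];print(n,len(Q),Q.min(0),Q.max(0))
    rim=Q[(Q[:,2]>100)&(Q[:,2]<118)]
    hi=Q[Q[:,2]>130]
    # lid plane
    best=0
    rng=np.random.default_rng(0)
    for _ in range(500):
        a,b,c=hi[rng.choice(len(hi),3,False)];nn=np.cross(b-a,c-a);nn/=np.linalg.norm(nn)+1e-9
        k=abs((hi-a)@nn)<3
        if k.sum()>best:best=k.sum();K=k
    L=hi[K];c=L.mean(0);nn=np.linalg.svd(L-c)[2][2];nn*=np.sign(nn[2]);
    print(' lid',len(L),'of',len(hi),'c',c,'n',nn,'yaw',np.degrees(np.arctan2(nn[1],nn[0])),'tilt',np.degrees(np.arccos(nn[2])))
    ax=np.array([-nn[1],nn[0]])/np.hypot(*nn[:2]);w=L[:,:2]@ax;print(' width',np.percentile(w,[0,1,99,100]),'z',L[:,2].max())
    r=cv2.minAreaRect(rim[:,:2].astype(np.float32));print(' rim',len(rim),r,rim[:,2].mean())
    r=cv2.minAreaRect(Q[Q[:,2]<125][:,:2].astype(np.float32));print(' body',r)
    gr=m&(hsv[...,1]<90)&(hsv[...,2]>70)&(P[...,2]>115)
    G=P[gr];print(' grey',len(G),G.mean(0) if len(G) else '')
    for p,q in zip(G[::max(1,len(G)//25)],np.argwhere(gr)[::max(1,len(G)//25)]):print('  ',q[::-1],p.round())
s=dict(np.load('scene0.npz'));c=s['pixels'][120:280,260:400];cv2.imwrite('pics/crop.png',cv2.resize(c,None,fx=4.5,fy=3.75*1.0,interpolation=2)[:,:,::-1])
E
```

```text
scene 425 [ 348.32909118 -238.31256666   46.54017718] [1093.64394224  188.08699497 1225.87490424]
 lid 147 of 147 c [547.03270551 123.94115993 359.37522919] n [-0.24343187  0.83074834  0.50059776] yaw 106.33202002449308 tilt 59.96044468223474
 width [-982.49931696 -982.49931696 -384.68102034 -381.27879672] z 1225.8749042413374
 rim 274 ((520.26708984375, 92.08592987060547), (300.1509094238281, 210.87078857421875), 15.490781784057617) 110.39054223052462
 body ((520.26708984375, 92.08592987060547), (300.1509094238281, 210.87078857421875), 15.490781784057617)
 grey 658 [432.59270373  63.44013983 226.89289551]
   [258 120] [287. -33. 337.]
   [276 121] [272.  27. 290.]
   [286 122] [260.  64. 257.]
   [281 124] [270.  43. 267.]
   [290 125] [270.  73. 248.]
   [283 127] [286.  43. 269.]
   [288 128] [285.  60. 256.]
   [292 129] [288.  72. 248.]
   [293 131] [285.  76. 233.]
   [270 134] [294.  -4. 267.]
   [261 136] [277. -29. 252.]
   [259 138] [278. -37. 247.]
   [259 140] [281. -39. 242.]
   [322 142] [430. 109. 320.]
   [332 146] [467. 122. 336.]
   [367 178] [597. 165. 321.]
   [37
[... 986 characters left out ...]
120. 166.]
   [300 176] [643. 110. 162.]
   [295 177] [639. 127. 170.]
   [294 178] [636. 131. 169.]
   [295 179] [632. 127. 168.]
   [296 180] [628. 124. 174.]
   [297 181] [625. 121. 166.]
   [299 182] [622. 114. 161.]
   [301 183] [619. 107. 161.]
   [303 184] [616. 101. 155.]
   [297 186] [608. 121. 168.]
   [299 187] [604. 114. 170.]
   [301 188] [601. 108. 164.]
   [264 195] [584. 239. 121.]
   [267 205] [548. 229. 123.]
   [270 213] [520. 219. 121.]
   [272 219] [499. 212. 129.]
   [275 226] [474. 202. 131.]
   [277 236] [439. 196. 121.]
   [280 244] [412. 185. 133.]
   [283 254] [377. 176. 128.]
   [285 261] [352. 170. 118.]
   [299 262] [357. 116. 270.]
   [295 263] [351. 130. 229.]
```

View pics/crop.png

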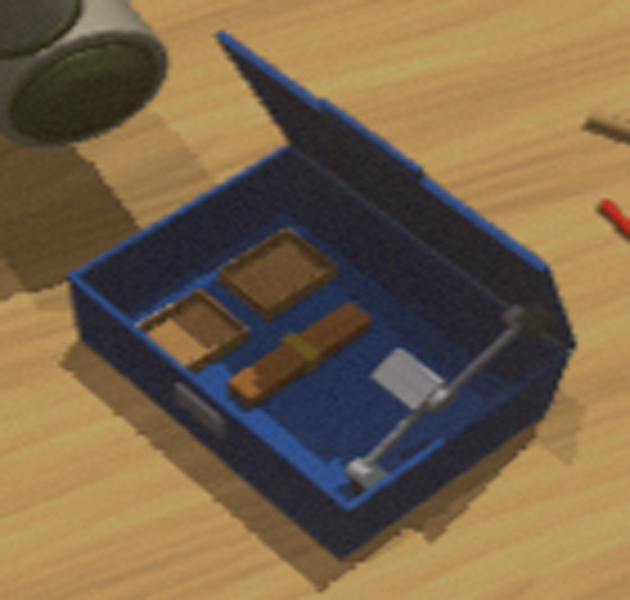

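```bash
cat >> h.py <<'E'
YAW=np.radians(106.4); cx=np.array([np.cos(YAW),np.sin(YAW),0]); cy=np.array([-cx[1],cx[0],0])
C=-49.5*cx-523*cy   # case origin estimate
def c2w(x,y,z): return C+x*cx+y*cy+np.array([0,0,z])
def tcp(): o=ctrl.get_obs();return o,np.array(o['tcp_pos']),R.from_rotvec(o['ee_rot']).as_matrix()
def w2c(p): d=np.asarray(p)-C;return np.stack([d@cx,d@cy,d[...,2]],-1)
E
python3 - <<'E'
from h import *
o,p,T=tcp();print(T.round(3));s=snap('wrist');print(s['mount'].round(2),s['fx'])
g=c2w(-60,-75,400);print(g,'delta tool',T.T@(g-p))
for yaw in (YAW+np.pi/2,YAW-np.pi/2):
    a=np.arctan2(T[1,1],T[0,1]);print('turn about tool z',-( (yaw-a+np.pi)%(2*np.pi)-np.pi))
E
```

```text
[[ 0.959  0.284 -0.   ]
 [ 0.284 -0.959  0.001]
 [ 0.    -0.001 -1.   ]]
[[  -0.     -0.97   -0.26   67.68]
 [   1.     -0.     -0.     -0.65]
 [   0.     -0.26    0.97 -145.76]
 [   0.      0.      0.      1.  ]] 286.7545812068632
[604.5861463   63.79531098 400.        ] delta tool [ 597.82051344 -414.53988091 -161.15755049]
turn about tool z 1.5723445081997252
turn about tool z -1.5692481453900688
```

Emit:
arm_command([
  [[0, 0, -60, 0], [0, 0, -120, 0], [20, -14, -160, 0.15], [60, -42, -160, 0.3], [105, -73, -160, 0.45], [154, -107, -160, 0.6], [203, -141, -160, 0.75], [252, -175, -160, 0.9], [301, -209, -160, 1.05], [350, -243, -160, 1.2], [399, -277, -160, 1.35], [448, -311, -160, 1.35]],
], fingers=-1)

```text
t: 1.65
tcp_pos: [483.9, -85.7, 398.7]
ee_rot: [2.707, -1.595, 0.0]
contact_force: [0.5, -0.3, 0.4]
width: 0.5
grasp_force: 0.0
```

```bash
python3 - <<'E'
from h import *
o,p,T=tcp();print(p,o['joints'].round(3),o['t'])
g=c2w(-60,-75,400);print('delta tool',T.T@(g-p), 'y yaw',np.degrees(np.arctan2(T[1,1],T[0,1])))
E
```

```text
[483.88218063 -85.69019035 398.66945175] [-0.414  0.179  1.26  -0.     1.702  2.222] 1.65
delta tool [ -72.26230601 -178.02650847   -1.36169137] y yaw -151.01220835420767
```

Emit:
arm_command([
  [[-18, -44, 0, 0.06], [-36, -88, 0, 0.12], [-54, -132, 0, 0.17], [-72, -178, 0, 0.17], [-72, -178, 0, 0.17], [-72, -178, 0, 0.17]],
])

```text
t: 2.4
tcp_pos: [603.3, 62.0, 398.5]
ee_rot: [2.563, -1.815, -0.001]
contact_force: [-0.4, 0.4, 0.3]
width: 0.5
grasp_force: 0.0
```

```bash
cat >> h.py <<'E'
def wsnap(save=None):
    o,p,T=tcp();s=snap('wrist',save);M=np.array(s['mount']);d=s['depth'];v,u=np.mgrid[:d.shape[0],:d.shape[1]]
    P=np.stack([(u-s['cx'])/s['fx']*d,(v-s['cy'])/s['fy']*d,d],-1)
    return s,(P@M[:3,:3].T+M[:3,3])@T.T+p,d>0
E
python3 - <<'E'
from h import *
s,P,ok=wsnap('w1');o,p,T=tcp();print(p,w2c(p),o['joints'].round(3),np.degrees(np.arctan2(T[1,1],T[0,1])))
np.savez('w1.npz',P=P,px=s['pixels'],ok=ok)
E
```

```text
[603.08377855  61.62357149 398.94761387] [-61.65919935 -72.94558554 398.94761387] [-0.091  0.471  0.865 -0.     1.805  2.713] -160.64580528374665
```

View pics/w1.png

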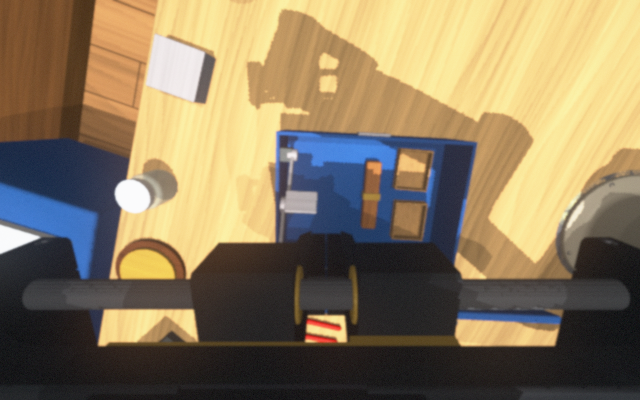

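The wrist view shows the pad at (300,202), the stay foot at (291,155) and the front rim from (278,133) to (474,142). The gripper hides the lid.

```bash
python3 - <<'E'
from h import *
z=np.load('w1.npz');P=z['P'];px=z['px'];hsv=cv2.cvtColor(px,cv2.COLOR_RGB2HSV)
m=np.zeros(P.shape[:2],bool);m[180:225,270:325]=1
g=m&(hsv[...,1]<90)&(P[...,2]>120)&(P[...,2]<200)
n,l,st,ce=cv2.connectedComponentsWithStats(g.astype(np.uint8))
k=1+st[1:,4].argmax();q=P[l==k];print(st[k],ce[k])
q=q[w2c(q)[:,1]>-125]
c=w2c(q);print(len(c),'case pct',np.percentile(c,[1,50,99],axis=0).round(1))
nn=np.linalg.svd(c-np.median(c,0))[2][2];print('n',nn,'tilt',np.degrees(np.arccos(abs(nn[2]))))
rim=(hsv[...,0]>100)&(hsv[...,0]<130)&(hsv[...,1]>120)&(abs(P[...,2]-110)<5);rim[245:]=0;rim[:,:250]=0
r=w2c(P[rim]);print(len(r),np.percentile(r,[0.5,2,50,98,99.5],axis=0).round(1))
f=r[(r[:,0]<-90)&(abs(r[:,1])<130)];print('front edge',np.polyfit(f[:,1],f[:,0],1), f[:,0].mean())
print('foot',w2c(P[155,291]))
E
```

```text
[280 180  37  45 856] [297.13317757 202.31191589]
650 case pct [[ -35.9 -124.7  131.9]
 [ -20.3 -105.4  161.5]
 [  -6.4  -85.2  170.5]]
n [ 0.65210086  0.04781924 -0.75662262] tilt 40.83264662026737
976 [[-112.2 -147.9  106. ]
 [-112.  -147.6  107.3]
 [-108.3   26.6  109.7]
 [  36.6  147.2  111.5]
 [  49.8  147.7  111.8]]
front edge [ 1.77599506e-03 -1.09520394e+02] -109.52314052035597
foot [ -77.32698647 -127.26153367  104.96663587]
```

```bash
cat >> h.py <<'E'
def d(*cs):
    o,p,T=tcp();print('t',o['t'],'case',w2c(p).round(1),'F',np.array(o['contact_force']).round(1),'j',o['joints'].round(2))
    for c in cs:print(c,'->',(T.T@(c2w(*c)-p)).round(1))
E
python3 -c "
from h import *
d((-22,-106,350),(-22,-106,175),(-20,-106,140))"
```

```text
t 2.45 case [-61.7 -72.9 398.9] F [ 0.7 -0.3  0.5] j [-0.09  0.47  0.86 -0.    1.81  2.71]
(-22, -106, 350) -> [-37.9 -35.1  48.9]
(-22, -106, 175) -> [-37.9 -35.1 223.9]
(-20, -106, 140) -> [-39.9 -35.2 258.9]
```

Emit:
arm_command([
  [[-38, -35, 40, 0], [-38, -35, 80, 0], [-38, -35, 115, 0], [-38, -35, 150, 0], [-38, -35, 180, 0], [-38, -35, 205, 0], [-38, -35, 220, 0], [-38, -35, 224, 0], [-38, -35, 224, 0]],
])

```text
t: 3.58
tcp_pos: [624.1, 109.6, 175.5]
ee_rot: [-2.563, 1.815, -0.001]
contact_force: [-0.3, 0.1, 0.3]
width: 0.4
grasp_force: 0.0
```

```bash
python3 - <<'E'
from h import *
d((-22,-106,163),(-20,-106,138));s,P,ok=wsnap('w2')
s=snap('scene');c=s['pixels'][120:280,260:400];cv2.imwrite('pics/s2.png',cv2.resize(c,(630,600),interpolation=2)[:,:,::-1])
E
```

```text
t 3.575 case [ -21.6 -106.6  175.5] F [-0.3  0.1  0.3] j [-0.01  0.6   1.23  0.    1.31  2.79]
(-22, -106, 163) -> [ 0.4  0.7 12.5]
(-20, -106, 138) -> [-1.6  0.6 37.5]
```

View pics/s2.png

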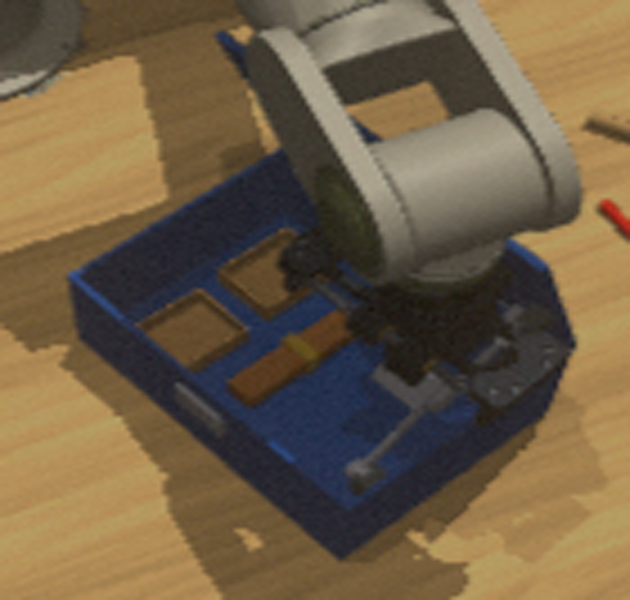

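View pics/w2.png

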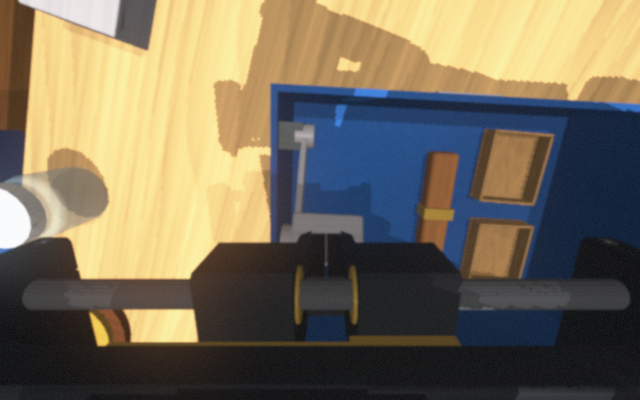

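The tip at (326,240) sits over the pad, which spans columns 293–362. The lid is clear of the gripper, so I'll push now.

Emit:
arm_command([
  [[0, 0, 3, 0], [0, 0, 6, 0], [0, 0, 8, 0], [0, 0, 10, 0], [0, 0, 12, 0], [0, 0, 14, 0], [0, 0, 16, 0], [0, 0, 18, 0], [0, 0, 20, 0], [0, 0, 22, 0]],
])

```text
t: 4.92
tcp_pos: [623.9, 109.8, 152.8]
ee_rot: [-2.564, 1.815, -0.0]
contact_force: [-0.6, 0.9, 3.3]
width: 0.3
grasp_force: 1.5
```

Emit:
arm_command([
  [[0, 0, 2, 0], [0, 0, 4, 0], [0, 0, 6, 0], [-1, 0, 8, 0], [-1, 0, 10, 0], [-2, 0, 12, 0], [-2, 0, 14, 0], [-2, 0, 15, 0]],
])

```text
t: 5.92
tcp_pos: [623.3, 112.0, 137.9]
ee_rot: [-2.564, 1.815, -0.0]
contact_force: [-1.1, 1.9, 5.6]
width: 0.5
grasp_force: 2.7
```

```bash
python3 - <<'E'
from h import *
d();s,P,ok=wsnap('w3');hsv=cv2.cvtColor(s['pixels'],cv2.COLOR_RGB2HSV)
c=w2c(P);g=(hsv[...,1]<90)&ok&(c[...,0]>-60)&(c[...,0]<30)&(abs(c[...,1]+106)<24)&(c[...,2]>100)&(c[...,2]<175);g[243:]=0
q=c[g];print(len(q),np.percentile(q,[2,50,98],axis=0).round(1));n=np.linalg.svd(q-np.median(q,0))[2][2];print(n)
for n in ('top','scene'):
    s=snap(n);P=w2c(pts(s));hsv=cv2.cvtColor(s['pixels'],cv2.COLOR_RGB2HSV)
    k=(hsv[...,0]>100)&(hsv[...,0]<130)&(hsv[...,1]>120)&(P[...,2]>190)&(P[...,2]<345)&(abs(P[...,1])<160)&(P[...,0]>-20)&(P[...,0]<110)
    q=P[k];
    if len(q)>20:
        n=np.linalg.svd(q-np.median(q,0))[2][2];print(len(q),n,q[:,2].max())
E
```

```text
t 5.925 case [ -19.  -106.5  137.9] F [-1.1  1.9  5.6] j [-0.01  0.64  1.27  0.    1.23  2.8 ]
1033 [[ -58.3 -128.5  105.6]
 [ -28.8 -124.7  121.1]
 [ -16.8  -96.2  152.2]]
[ 0.22850216  0.80760989 -0.54364788]
106 [0.91025961 0.16013679 0.38181625] 317.45559051059405
```

Emit:
arm_command([
  [[0, 0, -20, 0], [0, 0, -60, 0], [0, 0, -110, 0], [0, 0, -165, 0], [0, 0, -220, 0], [0, 0, -262, 0], [0, 0, -262, 0]],
])

```text
t: 6.95
tcp_pos: [623.6, 111.6, 402.0]
ee_rot: [-2.562, 1.814, -0.006]
contact_force: [0.4, 0.3, -0.2]
width: 0.3
grasp_force: 0.0
```

```bash
python3 - <<'E'
from h import *
d((62,0,400),(62,0,325));s,P,ok=wsnap();hsv=cv2.cvtColor(s['pixels'],cv2.COLOR_RGB2HSV)
c=w2c(P);g=(hsv[...,1]<90)&ok&(c[...,0]>-60)&(c[...,0]<40)&(c[...,1]>-122)&(c[...,1]<-82)&(c[...,2]>80)&(c[...,2]<175);g[243:]=0
q=c[g];print(len(q),np.percentile(q,[2,50,98],axis=0).round(1));n=np.linalg.svd(q-np.median(q,0))[2][2];print(n)
for n in ('top','scene'):
    s=snap(n);P=w2c(pts(s));hsv=cv2.cvtColor(s['pixels'],cv2.COLOR_RGB2HSV)
    k=(hsv[...,0]>100)&(hsv[...,0]<130)&(hsv[...,1]>120)&(P[...,2]>130)&(P[...,2]<345)&(abs(P[...,1])<160)&(P[...,0]>-20)&(P[...,0]<120)
    q=P[k];print(len(q))
    if len(q)>20:
        n=np.linalg.svd(q-np.median(q,0))[2][2];print(n,q[:,2].max(),q[q[:,2].argmax()])
E
```

```text
t 6.95 case [ -19.5 -106.7  402. ] F [ 0.4  0.3 -0.2] j [-0.01  0.55  0.74 -0.    1.85  2.8 ]
(62, 0, 400) -> [-86.9 102.3   1.4]
(62, 0, 325) -> [-87.1 102.7  76.4]
555 [[ -17.6 -121.1  133.6]
 [  -2.9 -103.4  139.3]
 [  11.6  -85.8  144.4]]
[ 0.32389468 -0.00262276 -0.94608951]
161
[-0.93712945 -0.04985514 -0.34540245] 319.6884187864639 [ 24.84498682 -68.27847256 319.68841879]
140
[-0.95525352 -0.00101718 -0.29578655] 335.93936616678144 [ 17.18346391  17.97190575 335.93936617]
```

Emit:
arm_command([
  [[-29, 34, 0, -0.1], [-58, 68, 0, -0.2], [-87, 102, 0, -0.3], [-87, 102, 0, -0.3], [-87, 102, 30, -0.3], [-87, 102, 60, -0.3], [-87, 102, 82, -0.3], [-87, 102, 90, -0.3], [-87, 102, 90, -0.3]],
])

```text
t: 8.22
tcp_pos: [498.3, 159.7, 309.3]
ee_rot: [2.805, -1.412, -0.002]
contact_force: [0.3, -0.2, -0.1]
width: 0.2
grasp_force: 0.0
```

```bash
python3 - <<'E'
from h import *
o,p,T=tcp();d();s,P,ok=wsnap('w4')
def tip(th,r=215):
    t=np.radians(th);return (110-r*np.cos(t)+8*np.sin(t)+12, 0, 110+r*np.sin(t)+8*np.cos(t))
for th in (68,64,60,56,52,48,44,40,36,32,28,24,20,16,12,9,6,4,2,0):
    c=tip(th);print(th,np.round(c),(T.T@(c2w(*c)-p)).round(1))
E
```

```text
t 8.225 case [ 6.200e+01 -1.000e-01  3.093e+02] F [ 0.3 -0.2 -0.1] j [ 0.09  0.27  1.37 -0.    1.5   2.59]
68 [ 49.   0. 312.] [12.3  4.6 -3.1]
64 [ 35.   0. 307.] [25.4  9.4  2.5]
60 [ 21.   0. 300.] [38.  14.1  9.1]
56 [  8.   0. 293.] [50.3 18.5 16.5]
52 [ -4.   0. 284.] [62.  22.8 24.9]
48 [-16.   0. 275.] [73.1 26.9 34.1]
44 [-27.   0. 265.] [83.6 30.8 44.2]
40 [-38.   0. 254.] [93.4 34.3 54.9]
36 [-47.   0. 243.] [102.5  37.7  66.4]
32 [-56.   0. 231.] [110.9  40.7  78.5]
28 [-64.   0. 218.] [118.4  43.4  91.2]
24 [-71.   0. 205.] [125.   45.9 104.5]
20 [-77.   0. 191.] [130.8  48.  118.2]
16 [-82.   0. 177.] [135.6  49.7 132.3]
12 [-87.   0. 163.] [139.6  51.2 146.7]
9 [-89.   0. 152.] [141.9  52.  157.7]
6 [-91.   0. 140.] [143.7  52.6 168.8]
4 [-92.   0. 133.] [144.5  53.  176.3]
2 [-93.   0. 125.] [145.2  53.2 183.7]
0 [-93.   0. 118.] [145.6  53.3 191.2]
```

View pics/w4.png

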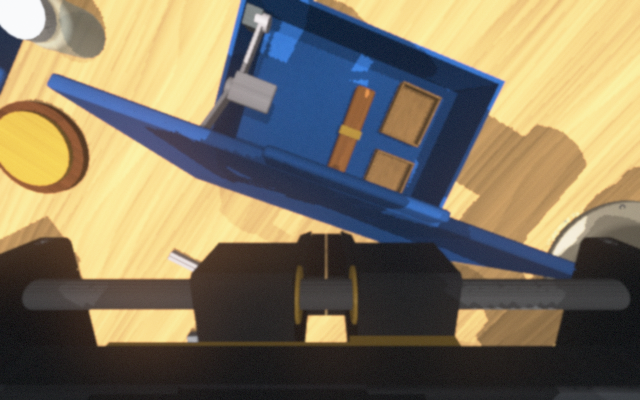

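The tip at (326,235) is just behind the lid's outer face, and the stay is visibly folded at (245,92). Lowering starts now.

Emit:
arm_command([
  [[6, 2, -3, 0], [12, 5, -3, 0], [19, 7, 0, 0], [25, 9, 2, 0], [32, 12, 6, 0], [38, 14, 9, 0], [44, 16, 13, 0], [50, 18, 17, 0], [56, 21, 21, 0], [62, 23, 25, 0], [68, 25, 30, 0], [73, 27, 34, 0]],
])

```text
t: 9.78
tcp_pos: [520.0, 84.8, 275.3]
ee_rot: [2.806, -1.412, -0.0]
contact_force: [0.9, 2.1, 0.3]
width: 0.6
grasp_force: 1.0
```

```bash
cat >> h.py <<'E'
def tip(th,r=215,m=12):
    t=np.radians(th);return (110-r*np.cos(t)+8*np.sin(t)+m, 0, 110+r*np.sin(t)+8*np.cos(t))
def lid():
    for n in ('top','scene'):
        s=snap(n);P=w2c(pts(s));hsv=cv2.cvtColor(s['pixels'],cv2.COLOR_RGB2HSV)
        k=(hsv[...,0]>100)&(hsv[...,0]<130)&(hsv[...,1]>120)&(P[...,2]>118)&(P[...,2]<345)&(abs(P[...,1])<148)&(P[...,0]>-135)&(P[...,0]<120)
        q=P[k];print(n,len(q))
        if len(q)>20: print('median lid angle',np.percentile(np.degrees(np.arctan2(q[:,2]-110,110-q[:,0])),[10,50,90]).round(1))
E
python3 - <<'E'
from h import *
o,p,T=tcp();d();lid()
for th in (48,44,40,36,32,28,24,20,16,12,8,6,4,2,0,-1):
    c=tip(th);print(th,np.round(c),(T.T@(c2w(*c)-p)).round(1))
E
```

```text
t 9.775 case [-1.600e+01  2.000e-01  2.753e+02] F [0.9 2.1 0.3] j [-0.06  0.29  1.43 -0.    1.42  2.44]
top 1143
median lid angle [50.4 52.9 65.6]
scene 893
median lid angle [49.8 51.8 58.2]
48 [-16.   0. 275.] [ 0.  -0.3  0.2]
44 [-27.   0. 265.] [10.5  3.6 10.2]
40 [-38.   0. 254.] [20.3  7.2 21. ]
36 [-47.   0. 243.] [29.4 10.5 32.4]
32 [-56.   0. 231.] [37.7 13.6 44.6]
28 [-64.   0. 218.] [45.2 16.3 57.3]
24 [-71.   0. 205.] [51.9 18.8 70.5]
20 [-77.   0. 191.] [57.6 20.9 84.2]
16 [-82.   0. 177.] [62.5 22.7 98.3]
12 [-87.   0. 163.] [ 66.4  24.1 112.8]
8 [-90.   0. 148.] [ 69.4  25.2 127.4]
6 [-91.   0. 140.] [ 70.5  25.6 134.9]
4 [-92.   0. 133.] [ 71.4  25.9 142.3]
2 [-93.   0. 125.] [ 72.   26.2 149.8]
0 [-93.   0. 118.] [ 72.4  26.3 157.3]
-1 [-93.   0. 114.] [ 72.5  26.3 161. ]
```

Emit:
arm_command([
  [[5, 2, 5, 0], [10, 4, 10, 0], [15, 5, 15, 0], [20, 7, 21, 0], [25, 9, 27, 0], [29, 10, 32, 0], [34, 12, 38, 0], [38, 14, 45, 0], [42, 15, 51, 0], [45, 16, 57, 0], [49, 18, 64, 0], [52, 19, 70, 0]],
])

```text
t: 11.38
tcp_pos: [535.7, 31.9, 205.2]
ee_rot: [-2.806, 1.412, 0.0]
contact_force: [0.0, 1.3, 0.8]
width: 0.2
grasp_force: 0.5
```

```bash
python3 - <<'E'
from h import *
o,p,T=tcp();d();lid()
for th in (24,20,16,12,8,6,4,2,0,-1):
    c=tip(th);print(th,np.round(c),(T.T@(c2w(*c)-p)).round(1))
E
```

```text
t 11.375 case [-7.120e+01  1.000e-01  2.052e+02] F [0.  1.3 0.8] j [-0.16  0.37  1.51  0.    1.26  2.34]
top 2493
median lid angle [26.4 30.5 46.2]
scene 2029
median lid angle [26.3 28.5 46.4]
24 [-71.   0. 205.] [ 0.  -0.1  0.5]
20 [-77.   0. 191.] [ 5.8  2.1 14.2]
16 [-82.   0. 177.] [10.6  3.8 28.3]
12 [-87.   0. 163.] [14.5  5.3 42.7]
8 [-90.   0. 148.] [17.5  6.4 57.4]
6 [-91.   0. 140.] [18.6  6.8 64.8]
4 [-92.   0. 133.] [19.5  7.1 72.2]
2 [-93.   0. 125.] [20.1  7.3 79.7]
0 [-93.   0. 118.] [20.5  7.5 87.2]
-1 [-93.   0. 114.] [20.6  7.5 91. ]
```

Tracking well, so I'll continue to about 4° from shut.

Emit:
arm_command([
  [[3, 1, 7, 0], [6, 2, 14, 0], [8, 3, 21, 0], [11, 4, 28, 0], [13, 4, 35, 0], [15, 5, 42, 0], [16, 6, 48, 0], [17, 6, 54, 0], [18, 6, 60, 0], [19, 7, 65, 0], [19, 7, 69, 0], [19, 7, 72, 0]],
])

```text
t: 12.98
tcp_pos: [541.4, 12.6, 133.5]
ee_rot: [2.806, -1.412, 0.0]
contact_force: [0.4, -0.8, 0.3]
width: 0.3
grasp_force: 0.3
```

Emit:
arm_command([
  [[0, 0, 2, 0], [1, 0, 4, 0], [1, 0, 6, 0], [1, 0, 8, 0], [1, 0, 10, 0], [1, 0, 11, 0], [1, 0, 12, 0], [1, 0, 13, 0], [1, 0, 14, 0], [1, 0, 15, 0], [1, 0, 15, 0]],
])

```text
t: 14.35
tcp_pos: [541.9, 11.9, 118.6]
ee_rot: [-2.806, 1.412, 0.0]
contact_force: [0.5, 0.5, 0.4]
width: 0.7
grasp_force: 0.0
```

```bash
python3 - <<'E'
from h import *
d()
s=snap('top');P=w2c(pts(s));k=(abs(P[...,1])<120)&(P[...,0]<-60)&(P[...,0]>-105)&(P[...,2]<140)&(P[...,2]>90)
q=P[k];print(len(q),np.median(q[:,2]));
E
```

```text
t 14.35 case [-92.   -0.2 118.6] F [0.5 0.5 0.4] j [-0.19  0.47  1.6   0.    1.07  2.31]
95 118.38635178648323
```

Emit:
arm_command([
  [[0, 0, 1, 0], [0, 0, 2, 0], [0, 0, 2, 0]],
])

```text
t: 14.78
tcp_pos: [542.0, 11.9, 118.3]
ee_rot: [-2.807, 1.411, -0.001]
contact_force: [-5.7, 0.9, 14.6]
width: 0.5
grasp_force: 7.6
```

Emit:
arm_command([
  [[0, 0, 3, 0], [0, 0, 3, 0], [0, 0, -2, 0], [0, 0, -30, 0], [0, 0, -80, 0], [0, 0, -140, 0], [0, 0, -190, 0], [60, 0, -190, 0], [120, 0, -190, 0], [180, 0, -190, 0], [180, 0, -190, 0]],
])

```text
t: 16.15
tcp_pos: [650.2, -136.0, 303.5]
ee_rot: [2.803, -1.417, -0.006]
contact_force: [-0.3, 0.5, -0.4]
width: 0.5
grasp_force: 0.0
```

```bash
python3 - <<'E'
from h import *
d()
for n in ('top','scene'):
    s=snap(n);P=w2c(pts(s));hsv=cv2.cvtColor(s['pixels'],cv2.COLOR_RGB2HSV)
    k=(abs(P[...,1])<140)&(P[...,0]<100)&(P[...,0]>-105)&(P[...,2]<140)&(P[...,2]>90)
    q=P[k];A=np.c_[q[:,:2],np.ones(len(q))];c=np.linalg.lstsq(A,q[:,2],rcond=None)[0];print(n,len(q),np.median(q[:,2]),'slope deg',np.degrees(np.arctan(c[:2])),c[2])
c=s['pixels'][100:340,160:480];cv2.imwrite('pics/fin.png',cv2.resize(c,None,fx=2,fy=2)[:,:,::-1])
E
```

```text
t 16.15 case [-264.5  -62.4  303.5] F [-0.3  0.5 -0.4] j [-0.38  0.62  0.87 -0.    1.66  2.12]
top 4529 118.00151410882418 slope deg [-0.01940736  0.00452738] 118.05171697162258
scene 4309 119.25405074418971 slope deg [ 0.09835257 -0.05461851] 119.21418923486414
```

View pics/fin.png

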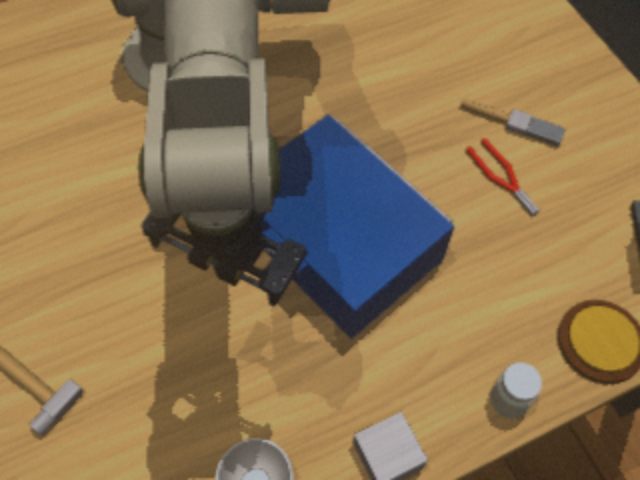

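The lid is flat at 118 mm with no slope, so it is shut. The arm is clear, and the bench tools are where they were.

```bash
python3 -c "
from rig import ctrl
print(ctrl.job_done())"
```

```text
the job is handed in; nothing more can be done
None
```

I broke the stay at its knuckle, then lowered the lid gently until it was fully shut (flat at 118 mm, no slope). The job went in at about 16 s with the arm clear; the hammer, pliers and brush look undisturbed, and nothing touched the trays or ring clamp, though the shut lid now hides them.

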